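# Fit the splined crank to the bench circle cutter

## Task

Fit the crank to the bench circle cutter. Draw the crank by its upright knob out of the clear rack, lay it flat on the bench clear of the rack and let go; then take it by its hub, set the hub on the cutter's upright splined shaft and press gently, rocking it to and fro about the shaft, until the teeth mesh and you have pushed it fully home on its collar, still in hand; then let go. Leave the rack's other handle and the things lying about where they are.

Things in the scene. Friction and masses are not known exactly. Their poses are not given: they have to be found in the camera images.
- crank: Steel crank, 0.3 to 0.55 kg, flat on the bench, hub under the rack's roof, knob outside. Origin: centre of the hub's underside; z up along the bore. Hub: round tube 44 mm diameter, z 0 to 46 mm, open through. A flat arm 18 mm wide, z 3 to 13, runs along -x to a 28 mm round boss, 85 mm from the hub's axis, bearing the knob. It stands flat by itself. In the rack only the knob can be reached.
- knob (a point): Point on the axis of the crank's upright round black knob (22 mm diameter, 13 to 62 mm above the crank's underside) at which to grip it: 42 mm above the underside, 85 mm from the hub's axis. Turns with the crank.
- hub_grip (a point): Point on the axis of the crank's hub, 33 mm above its underside, at which to grip the hub from above. The hub's bore is 31 mm; six straight inner teeth 5 mm wide reach in to a 20 mm diameter, from 1 to 27 mm above the underside, at 0, 60, 120.. degrees from the crank's x.
- rack: Fixed low rack of clear sheet: 100 mm deep (x), 235 mm wide (y), roof 62 to 67 mm above the bench, no floor. Two bays side by side, 110 mm clear each, 5 mm walls, closed at the back (+x), open at the front (-x, towards the robot). Origin: bench level under the roof's centre; the mouth is at x = -50 mm. One bay holds the crank, the other the ball handle, either way round.
- cutter: Fixed bench circle cutter; origin at bench level under the shaft. A grey gearbox 95 x 95 mm, 50 mm high, carries the upright shaft. Along +x: a turntable (144 mm diameter, centre 135 mm off, top 46 mm high) and a post 230 to 260 mm off with an arm reaching back to 168 mm, 106 mm high. Otherwise nothing within 160 mm of the shaft is over 50 mm high; the crank may point any way.
- seat (a point): Centre of the top of the shaft's collar (48 mm diameter), 62 mm above the bench: the hub's underside rests here when home. Above it: an 18 mm core with six teeth 4.5 mm wide, 28 mm over the teeth, up to 22 mm. Their direction varies and is not told. Teeth on teeth, the hub stops 21 mm above this point; a rock of up to 30 degrees either way meshes them (play 7 degrees, 1.2 mm radially).
- shaft_tip (a point): Top of the shaft, on its axis, 36 mm above the seat. From the teeth (22 mm above the seat) a plain 18 mm pilot rises to 29 mm and a cone to 36 mm, 8 mm wide at the tip, so the hub is centred before the teeth meet. The shaft resists turning with about 0.35 N m.
- ball_handle: Bystander in the other bay of the rack: smaller handle with a solid 28 mm hub 24 mm high, thin round rod to its -x and a 24 mm ball knob lying low (top 25 mm above the bench). Leave it.
- crescents: Bystander: flat stack of brown board crescents, about 115 mm across, 24 mm thick. Origin at the centre of the arc.
- knife: Bystander: green snap-blade knife lying flat, 175 mm long.
- tape: Bystander: roll of tape lying flat, 90 mm diameter, 24 mm high.
Not all that is in view belongs to the job. What is shaped like the crank but orange or turquoise is not meant.

How it is judged:
By the outcome, as a careful person would: the job done as asked, in the order asked, and still so for the second after the job is handed in, with the robot touching nothing.
It also fails if it takes over 58 s, if anything falls off the work surface, if the arm or the gripper's body presses on something with over 40 N, if the wrist force passes 120 N, or if a joint passes its speed limit or range.

## Robot

A 7-joint arm with a two-finger parallel gripper is mounted at the origin on the work surface. World frame = base frame: x ahead of the robot, y to its left, z up, the work surface at z = 0. Lengths are in m, angles in rad, forces in N, time in s.
With the tool pointing down it reaches from about 0.425 to 0.925 m from the base axis. Payload 6.8 kg.
Tool frame: the origin (TCP) lies between the finger pads; the fingertips stand r.tip_reach ahead of it and the grasp point (between the pads) lies 11 mm behind it (r.tip_reach is the distance from the TCP to the fingertips, in m); z points along the fingers, y is the direction in which the jaws open and shut (so a half turn about z gives the same grasp; the last joint's range is limited). The gripper opens to 85 mm and grips with 20 to 120 N. Pads are 22 mm wide; open, the fingers measure 114 mm over their backs; the gripper's body (76 mm by 85 mm) begins 54 mm behind the grasp point. The pads swing forward as they close: fully open they stand 13 mm farther back than shut.
Start: joints at [1.242, 0.477, 0.022, 1.555, -0.011, 1.109, -0.083], TCP at [0.148, -0.659, 0.239] pointing down, gripper open.
Joint ranges: [-2.96, 2.96], [-0.34, 2.1], [-1.41, 1.46], [0.24, 2.44], [-1.37, 4.51], [0.17, 1.92], [-2.96, 2.96]. Speed limits (rad/s): [2.39, 2.39, 3.14, 3.14, 3.14, 3.14, 3.14].

## Interface

Orientations are given as a rotation vector (axis times angle).
In Python, from bench import r, eyes, spotter gives the robot as it stands.
- The arm moves only by the tool carry_out, never from a script. Its argument "series" is text: rows parted by semicolons, each of 5 numbers parted by spaces: the shift along the tool's x, y, z in cm, then the turn about the tool's z in rad, then the opening, from 0 (shut) to 1 (fully open). In form: x y z yaw gripper; .... A call has 1 to 8 rows; each row shifts and turns the commanded pose from where the row before left it, along the tool's axes as they then stand; what a row does not reach is not made up. A row lasts 1/8 s, in which the tool goes at most 62.5 mm and 10.7 degrees, less where a joint would pass 70% of its speed; a pose out of reach is approached as far as the arm can. A call with a gripper value outside its range is refused whole. The fingers move at their own pace and stop on an object; "grip_force" is the grip in N (left out, the last holds). Time passes only in rows, so rows that do not move let the fingers close. It gives the time, the measured TCP pose, the force and the opening at its end, in the units of the state.
- r.get_obs(): the state, without advancing time (a new reading comes with each control period).
- eyes.grab_frame(name): name is "side" or "top" or "wrist"; returns a dict with "color" (420x560x3 uint8, blue, green, red), "intrinsics" (3x3 intrinsics, pixels), "R" (3x3) and "t" (3): a world point X has camera coordinates R X + t; the wrist camera has in their place "T_tool_cam" (4x4, takes a point from camera to tool coordinates, whose origin is the TCP and whose axes are the flange's). Camera axes: x right, y down, z forward; pixel columns grow to the right and rows downward; lengths in m; the calibration is good to about 2 mm. A picture is of the moment at which its call begins: read the wrist's pose just before it. There is no depth.
- r.hand_in(): hands the job in, once; it reports no verdict.
Trained networks look in a picture, given as the dict that the camera call returned (one of the last four; its "shot" number tells which), for a name from the list of things; names that differ only in an ending like _2 or _b are one class to them, and where a whole thing is asked for, a point or a joint stands for the part that bears it (a point fixed in the world has none). Each returns a list of dicts, best first, with "confidence" (0 to 1); they miss things now and then, are a little off and sometimes report something else, mostly with a low value. They report only what shows in the picture. A call takes as long as a camera call. They do not tell look-alikes from the thing itself.
- spotter.search_frame(picture, query): "uv" ([column, row] in pixels, amid what is visible of it).
- spotter.trace(picture, query): "pixels" (420x560 bool, what is visible of it) and "uv" ([column, row] in pixels, amid what is visible of it).
- spotter.mark_of(picture, query): "uv" ([column, row] in pixels: a listed point, or the origin of a listed thing).
The state is a dict: "clock": time; "joints": joint angles; "qvel": joint speeds; "tau": joint torques, N m; "tcp_pos": TCP position; "orientation": TCP orientation; "contact_force": force on the tool from outside, world axes, zero at the start; "moment": the same for the moment, N m; "grip_width": finger opening in m.
Only numpy, scipy, OpenCV 4.12 (cv2) and the standard library are available. Lean on these libraries where they do the work, as an engineer would, in place of code of your own. Each camera call takes 0.05 s, during which the arm holds its last target.

## Working session

There is one attempt and no reset: what is moved stays moved. The work goes in short steps, Python scripts to look and compute and a tool call to move; the robot and the scene stay as the last step left them, time stands still between calls to the robot, and variables do not carry over. Pictures are saved under pics/ and viewed, and the job is handed in when it is done.

Besides the shell and the picture viewer there is one more tool, called by a JSON object that holds its "fn" and its "kwargs", one argument or row to a line. carry_out: Moves the arm, as the interface text tells. Its arguments: {"type":"object","properties":{"series":{"type":"string"},"grip_force":{"type":"number"}},"required":["series"]}

```bash
ls; mkdir -p pics; python3 - <<'E'
from bench import r, eyes, spotter
import cv2
print(r.get_obs(), r.tip_reach)
for n in ["top","side","wrist"]:
    p=eyes.grab_frame(n); cv2.imwrite(f"pics/{n}0.png",p["color"]); print(n,p["intrinsics"].tolist(),{k:(v.tolist() if hasattr(v,'tolist') else v) for k,v in p.items() if k not in("color","intrinsics")})
    if n!="wrist":
        for q in ["crank","knob","hub_grip","rack","cutter","seat","shaft_tip","ball_handle"]:
            print(q,[(([round(float(x)) for x in d["uv"]]),round(float(d["confidence"]),2)) for d in spotter.mark_of(p,q)][:4])
E
```

```text
pics
{'clock': 0.0, 'joints': array([ 1.24190163,  0.47782802,  0.02233504,  1.55642863, -0.01150847,
        1.10928429, -0.08311554]), 'qvel': array([-2.23538156e-04, -7.26153166e-05, -3.03862419e-05,  8.94299567e-04,
        4.80407428e-04, -1.61926023e-03, -2.07799928e-05]), 'tau': array([-4.44711859e-04, -5.96451616e+01,  1.60801705e+00, -2.81201273e+01,
        1.25482617e-02,  9.33805393e-03, -2.26348459e-05]), 'tcp_pos': array([ 0.14769814, -0.65806575,  0.23831652]), 'orientation': array([-3.12068669e+00, -3.45932557e-01,  5.11085321e-04]), 'contact_force': array([ 0.87511988, -0.03922812, -1.22877126]), 'moment': array([-0.01842102, -0.01012073,  0.01218349]), 'grip_width': 0.0851815674227094} 0.008
top [[513.4130131214008, 0.0, 272.9684761676992], [0.0, 513.4130131214008, 203.76948369570414], [0.0, 0.0, 1.0]] {'R': [[0.028415648928196098, -0.9995471097686988, 0.009905869423231711], [-0.997126550277862, -0.029040228806400246, -0.06996647655729324], [0.07022245813811882, -0.007889262570895094, -0.9975001583504275]], 't': [-0.12434520487116754, 0.5031755346491322, 1.550982201
[... 935 characters left out ...]
69), ([415, 181], 0.63)]
hub_grip [([228, 266], 0.97), ([206, 161], 0.93), ([179, 331], 0.67), ([258, 120], 0.65)]
rack [([357, 228], 0.67), ([261, 120], 0.35)]
cutter [([264, 138], 0.85)]
seat [([263, 122], 0.77)]
shaft_tip [([258, 114], 0.82)]
ball_handle []
wrist [[359.13253093299335, 0.0, 279.93640255863005], [0.0, 359.13253093299335, 202.56399933284897], [0.0, 0.0, 1.0]] {'T_tool_cam': [[-1.0437799129144312e-05, -0.9579009313647644, -0.28709894737105074, 0.07353058091499835], [0.999999587429595, -0.00027077395036129745, 0.0008670767576723991, 8.433866224732967e-05], [-0.0009083125498633713, -0.2870988198721493, 0.9579005389894754, -0.13489631509339092], [0.0, 0.0, 0.0, 1.0]], 'shot': 3}
```

View pics/top0.png

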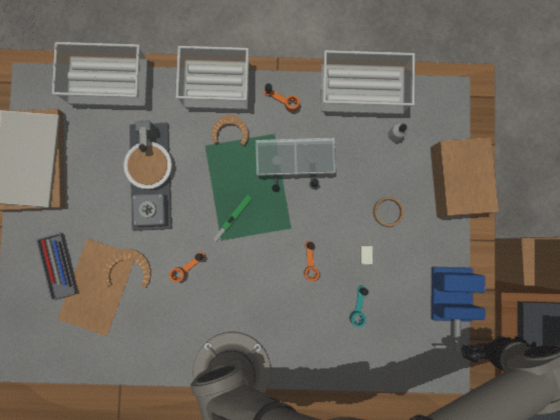

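View pics/side0.png

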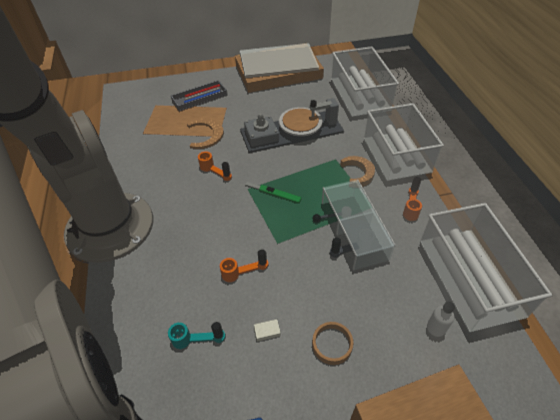

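```bash
cat > h.py <<'E'
from bench import r, eyes, spotter
import cv2, numpy as np
def ray(p,uv,obs=None):
    K=p["intrinsics"]; d=np.linalg.inv(K)@np.array([uv[0],uv[1],1.0])
    if "R" in p: R=p["R"];t=p["t"]; return -R.T@t, R.T@d
    T=p["T_tool_cam"]; Rt=cv2.Rodrigues(np.array(obs["orientation"]))[0]
    c=Rt@T[:3,3]+obs["tcp_pos"]; return c, Rt@T[:3,:3]@d
def atz(p,uv,z,obs=None):
    c,d=ray(p,uv,obs); return c+d*(z-c[2])/d[2]
def tri(*rs):
    A=np.zeros((3,3));b=np.zeros(3)
    for c,d in rs:
        d=d/np.linalg.norm(d);P=np.eye(3)-np.outer(d,d);A+=P;b+=P@c
    return np.linalg.solve(A,b)
def proj(p,X,obs=None):
    if "R" in p: c=p["R"]@X+p["t"]
    else:
        T=p["T_tool_cam"]; Rt=cv2.Rodrigues(np.array(obs["orientation"]))[0]
        c=T[:3,:3].T@(Rt.T@(np.array(X)-obs["tcp_pos"])-T[:3,3])
    q=p["intrinsics"]@c; return q[:2]/q[2]
def crop(p,x0,y0,x1,y1,s,name):
    cv2.imwrite(name,cv2.resize(p["color"][y0:y1,x0:x1],None,fx=s,fy=s,interpolation=cv2.INTER_CUBIC))
E
python3 - <<'E'
from h import *
t=eyes.grab_frame("top"); s=eyes.grab_frame("side")
a=cv2.resize(t["color"][125:205,240:350],(560,407),interpolation=cv2.INTER_CUBIC)
b=cv2.resize(s["color"][170:280,300:410],(407,407),interpolation=cv2.INTER_CUBIC)
cv2.imwrite("pics/c1.png",cv2.resize(np.hstack([a,b]),(800,336)))
a=cv2.resize(t["color"][110:240,110:190],None,fx=4,fy=4,interpolation=cv2.INTER_CUBIC)
b=cv2.resize(s["color"][85:165,230:350],None,fx=4,fy=4,interpolation=cv2.INTER_CUBIC)
c=np.zeros((520,800,3),np.uint8);c[:520,:320]=a;c[:320,320:800]=b
cv2.imwrite("pics/c2.png",c)
E
```

```text
(no output)
```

View pics/c1.png

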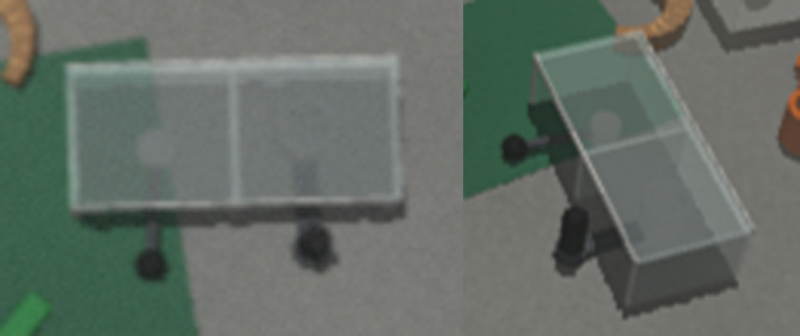

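View pics/c2.png

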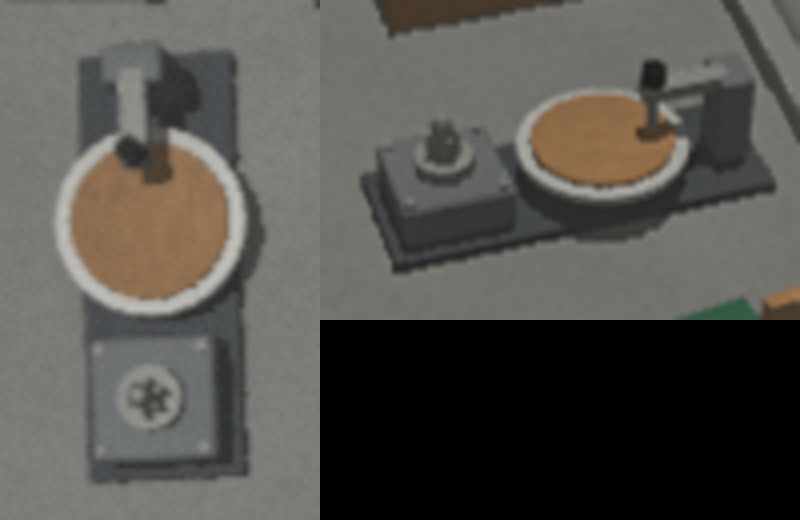

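```bash
python3 - <<'E'
from h import *
t=eyes.grab_frame("top"); s=eyes.grab_frame("side")
for p,n in((t,"top"),(s,"side")):
    for q in ["knob","crank","hub_grip","shaft_tip","seat","rack","cutter"]:
        print(n,q,[(np.round(d["uv"],1).tolist(),round(float(d["confidence"]),2)) for d in spotter.mark_of(p,q)][:6])
print("knob top z62", atz(t,(314.3,182.7),.062), "side",atz(s,(336.6,239.3),.062), tri(ray(t,(314.3,183)),ray(s,(335.8,245))))
print("shaft tip top", atz(t,(110+150/4,110+398/4),.09), "side",atz(s,(230+(442-320)/4,85+122/4),.098), tri(ray(t,(147.5,209.5)),ray(s,(260.5,115.5))))
for uv in [(68,65),(396,58),(402,203),(73,212),(232,210),(232,65)]:
    print("rack", atz(t,(240+uv[0]/4.21,125+uv[1]/4.21),.067))
for uv in [(535,53),(642,35),(752,228),(637,263)]:
    print("rack side", atz(s,(300+(uv[0]-463)/3.06,170+uv[1]/3.06),.067))
E
```

```text
top knob [([269.8, 88.6], 0.92), ([362.7, 296.1], 0.92), ([309.8, 245.7], 0.85), ([388.7, 214.2], 0.69), ([312.5, 181.4], 0.6), ([197.2, 256.2], 0.54)]
top crank [([313.5, 273.9], 0.8), ([175.4, 275.0], 0.77), ([291.3, 106.0], 0.76), ([355.0, 317.6], 0.59), ([153.1, 209.9], 0.56)]
top hub_grip [([357.9, 321.2], 0.92), ([175.6, 272.8], 0.86), ([288.4, 102.5], 0.55)]
top shaft_tip [([143.0, 206.2], 0.94)]
top seat [([313.6, 184.1], 0.73), ([144.8, 209.6], 0.67)]
top rack [([292.1, 157.6], 0.76)]
top cutter [([151.2, 210.1], 0.59)]
side knob [([260.5, 255.5], 0.83), ([336.9, 243.9], 0.7), ([223.8, 170.0], 0.7), ([263.5, 139.8], 0.7), ([217.8, 325.9], 0.63), ([417.0, 176.5], 0.59)]
side crank [([180.6, 341.2], 0.86), ([410.9, 215.3], 0.73), ([231.1, 275.2], 0.72), ([204.2, 166.3], 0.64)]
side hub_grip [([413.1, 207.3], 0.93), ([227.4, 270.1], 0.86), ([178.8, 333.4], 0.83), ([205.7, 162.0], 0.65)]
side shaft_tip [([259.0, 113.7], 0.94)]
side seat [([260.6, 122.0], 0.95)]
side rack []
side cutter [([262.5, 140.4], 0.93)]
knob top z62 [ 0.57000928 -0.23088811  0.062     ] side [ 0.57543356 -0.2330551   0.062     ] [ 0.57344512 -0.23339891  0.03831249]
shaft tip top [0.47418086 0.25487349 0.09      ] side [0.48013708 0.25540865 0.098     ] [0.47657688 0.25189706 0.10095522]
rack [ 0.69114822 -0.05385065  0.067     ]
rack [ 0.70324647 -0.28657904  0.067     ]
rack [ 0.59967562 -0.29290858  0.067     ]
rack [ 0.58637325 -0.06059976  0.067     ]
rack [ 0.59112587 -0.17280792  0.067     ]
rack [ 0.6946803  -0.17017683  0.067     ]
rack side [ 0.59323748 -0.05979419  0.067     ]
rack side [ 0.69423325 -0.06177615  0.067     ]
rack side [ 0.70674372 -0.28536187  0.067     ]
rack side [ 0.6060052  -0.29499387  0.067     ]
```

{"fn": "carry_out", "kwargs": {
  "series": "5 -3.2 0 0.02 1;5 -3.2 0 0.02 1;5 -3.2 0 0.02 1;5 -3.2 0 0.02 1;5 -3.2 0 0.02 1;5 -3.2 0 0.02 0.7;5 -3.2 0 0.02 0.6;5 -3.2 0 0.02 0.6",
  "grip_force": 60
}}

```text
clock: 2.85
tcp_pos: [0.5058, -0.3446, 0.2396]
orientation: [3.14, 0.094, 0.001]
contact_force: [0.9, -0.5, 0.1]
grip_width: 0.0511
```

{"fn": "carry_out", "kwargs": {
  "series": "3.6 -5 1.5 0 0.6;2.8 -5 1.5 0 0.6;0 -0.5 1.5 0 0.6;0 0 0 0 0.6"
}}

```text
clock: 3.35
tcp_pos: [0.5605, -0.2376, 0.1933]
orientation: [-3.14, -0.097, 0.004]
contact_force: [0.2, -0.8, 0.7]
grip_width: 0.0514
```

```bash
python3 - <<'E'
from h import *
o=r.get_obs(); w=eyes.grab_frame("wrist"); print(o["tcp_pos"],o["orientation"],o["joints"].round(2),o["clock"])
cv2.imwrite("pics/w1.png",w["color"])
np.savez("w1.npz",**{k:v for k,v in w.items()}, pos=o["tcp_pos"],ori=o["orientation"])
print([(d["uv"],d["confidence"]) for d in spotter.mark_of(w,"knob")])
for z in (.042,.062): print(proj(w,[.572,-.232,z],o))
t=eyes.grab_frame("top")
for uv,z in (((310,245.7),.06),((312,273),.03)): print("orange",atz(t,uv,z))
E
```

```text
[ 0.56048921 -0.23764714  0.19331316] [-3.13966225 -0.09668462  0.00429057] [ 0.41  0.42 -0.15  1.76  0.08  0.97 -1.28] 3.35
[([255.8, 358.8], 0.92), ([271.3, 171.0], 0.72)]
[273.63140134 173.74693318]
[273.20092157 179.35299381]
orange [ 0.38242317 -0.2226011   0.06      ]
orange [ 0.30050787 -0.23299475  0.03      ]
```

View pics/w1.png

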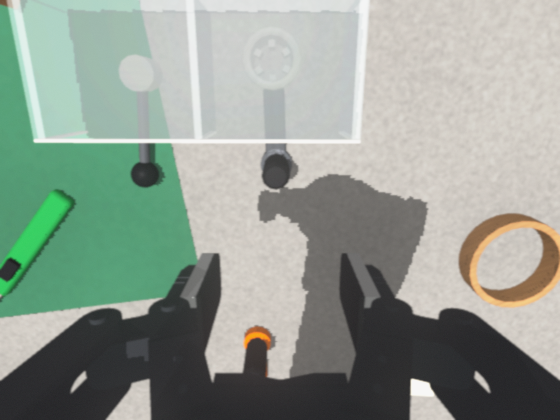

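```bash
python3 - <<'E'
from h import *
d=np.load("w1.npz");w={k:d[k] for k in("intrinsics","T_tool_cam","color")};o=dict(tcp_pos=d["pos"],orientation=d["ori"])
k=atz(w,(276,174.5),.062,o);hb=atz(w,(272,57),.046,o);print(k,hb,hb-k,np.linalg.norm((hb-k)[:2]),np.arctan2(*(hb-k)[1::-1]))
print("mouth",atz(w,(36,140),.067,o),atz(w,(361,141),.067,o),atz(w,(195,141),.067,o))
R=cv2.Rodrigues(o["orientation"])[0]
print("delta tool cm",R.T@(k-o["tcp_pos"])*100)
crop(w,200,20,340,200,3,"pics/w1c.png")
E
```

```text
[ 0.57588354 -0.23390113  0.062     ] [ 0.65968294 -0.22591421  0.046     ] [ 0.0837994   0.00798692 -0.016     ] 0.08417915300211319 0.09502295128916126
mouth [ 0.59169903 -0.05967664  0.067     ] [ 0.60539187 -0.29369639  0.067     ] [ 0.59802693 -0.17409245  0.067     ]
delta tool cm [ 1.59523803 -0.27230145 13.12717454]
```

View pics/w1c.png

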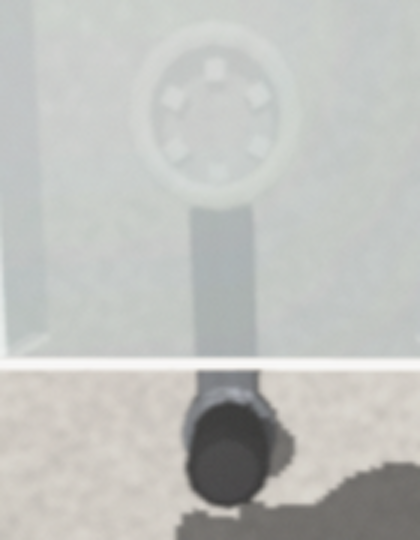

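{"fn": "carry_out", "kwargs": {
  "series": "1.3 -0.3 5 0 0.6;0 0 5 0 0.6;0 0 4 0 0.6;0 0 2.2 0 0.6;0 0 0 0 0.6"
}}

```text
clock: 4.12
tcp_pos: [0.5729, -0.2354, 0.0315]
orientation: [-3.14, -0.092, 0.004]
contact_force: [-0.0, 0.3, 1.5]
grip_width: 0.0514
```

```bash
python3 - <<'E'
from h import *
o=r.get_obs(); w=eyes.grab_frame("wrist"); print(o["tcp_pos"],o["orientation"],o["contact_force"])
cv2.imwrite("pics/w2.png",w["color"])
E
```

```text
[ 0.5729073  -0.23544648  0.03147176] [-3.14004298 -0.09189607  0.00410106] [-0.0424249   0.28397499  1.48630926]
```

View pics/w2.png

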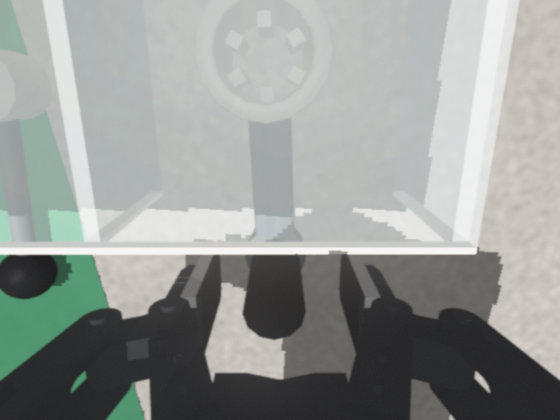

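{"fn": "carry_out", "kwargs": {
  "series": "0 0 0 0 0;0 0 0 0 0;0 0 0 0 0;0 0 0 0 0;-0.5 0 0 0 0;-1 0 0 0 0",
  "grip_force": 60
}}

```text
clock: 4.92
tcp_pos: [0.5614, -0.2346, 0.0334]
orientation: [3.14, 0.097, 0.007]
contact_force: [4.1, 0.6, 3.3]
grip_width: 0.0206
```

{"fn": "carry_out", "kwargs": {
  "series": "-2 0 0 0 0;-2 0 0 0 0;-2 0 0 0 0;-2 0 0 0 0;-2 0 0 0 0;-1 0 0 0 0;0 0 0 0 0"
}}

```text
clock: 5.8
tcp_pos: [0.4489, -0.2419, 0.033]
orientation: [3.14, 0.095, -0.001]
contact_force: [-0.9, 0.1, 10.7]
grip_width: 0.0201
```

```bash
python3 - <<'E'
from h import *
o=r.get_obs(); w=eyes.grab_frame("wrist"); s=eyes.grab_frame("side");print(o["tcp_pos"],o["orientation"],o["contact_force"])
cv2.imwrite("pics/w3.png",np.hstack([cv2.resize(w["color"],(400,300)),cv2.resize(s["color"][120:330,140:420],(400,300))]))
E
```

```text
[ 0.44888854 -0.24194674  0.03302407] [ 3.13984357e+00  9.45475872e-02 -6.56551192e-04] [-0.85147937  0.11193884 10.67372493]
```

View pics/w3.png

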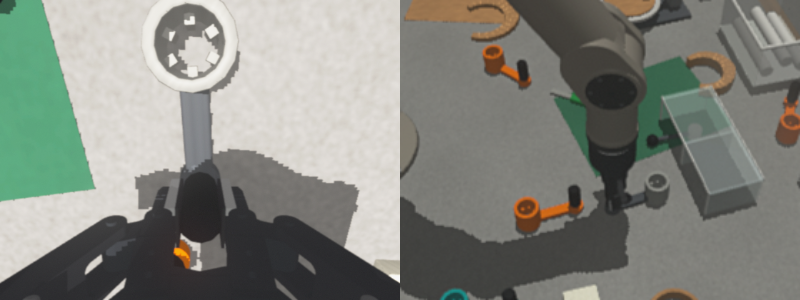

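{"fn": "carry_out", "kwargs": {
  "series": "0 0 0 0 0.6;0 0 0 0 0.6;0 0 0 0 0.6;0 0 -4 0 0.7;0 0 -5 0 0.95;3 0 -5 0 0.95;4 0 -2 0 0.95;0 0 0 0 0.95"
}}

```text
clock: 6.9
tcp_pos: [0.523, -0.2366, 0.1945]
orientation: [3.139, 0.099, 0.008]
contact_force: [-0.6, 0.1, -0.8]
grip_width: 0.0811
```

```bash
python3 - <<'E'
from h import *
o=r.get_obs(); w=eyes.grab_frame("wrist"); print(o["tcp_pos"],o["orientation"],o["joints"].round(2))
cv2.imwrite("pics/w4.png",w["color"])
np.savez("w4.npz",**{k:v for k,v in w.items()}, pos=o["tcp_pos"],ori=o["orientation"])
for q in("hub_grip","crank","knob"):print(q,[(d["uv"],d["confidence"]) for d in spotter.mark_of(w,q)])
E
```

```text
[ 0.52299477 -0.23658337  0.19445393] [3.139146   0.09943857 0.00778732] [ 0.46  0.36 -0.18  1.84  0.08  0.94 -1.26]
hub_grip [([274.5, 174.7], 0.71)]
crank [([260.8, 374.8], 0.87), ([275.1, 170.6], 0.7)]
knob [([258.8, 326.1], 0.77), ([277.5, 271.8], 0.57)]
```

View pics/w4.png

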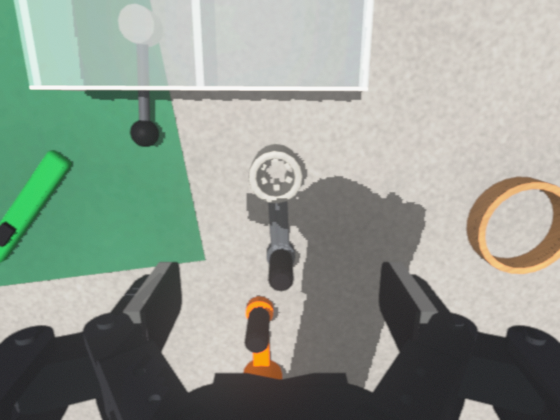

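```bash
python3 - <<'E'
from h import *
d=np.load("w4.npz");w={k:d[k] for k in("intrinsics","T_tool_cam","color")};o=dict(tcp_pos=d["pos"],orientation=d["ori"])
k=atz(w,(281,273),.062,o);hb=atz(w,(275.5,175.5),.046,o);print(k,hb,np.linalg.norm((hb-k)[:2]),np.arctan2(*(hb-k)[1::-1]))
R=cv2.Rodrigues(o["orientation"])[0]
print("yaw",np.arctan2(R[1,0],R[0,0]),"delta tool cm",R.T@(hb-o["tcp_pos"])*100)
crop(w,220,130,340,300,3,"pics/w4c.png")
E
```

```text
[ 0.45677966 -0.24205201  0.062     ] [ 0.5349073  -0.23267066  0.046     ] 0.07868887398919332 0.11950492293726223
yaw 0.06333523093394965 delta tool cm [ 1.14044009 -0.33022142 14.85086642]
```

View pics/w4c.png

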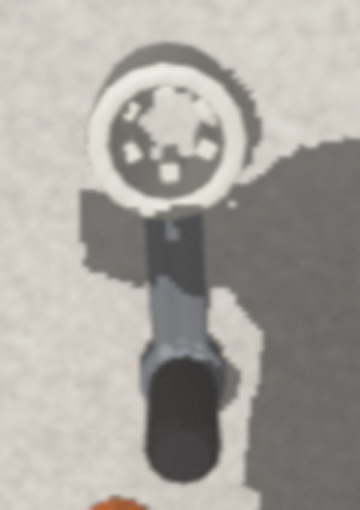

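{"fn": "carry_out", "kwargs": {
  "series": "1.1 -0.25 5 0 0.95;0 0 5 0 0.95;0 0 4 0 0.95;0 0 3.1 0 0.95;0 0 0 0 0.95",
  "grip_force": 90
}}

```text
clock: 7.72
tcp_pos: [0.5268, -0.2337, 0.0187]
orientation: [-3.138, -0.095, 0.011]
contact_force: [0.4, -0.4, -0.5]
grip_width: 0.0815
```

```bash
python3 - <<'E'
from h import *
o=r.get_obs(); w=eyes.grab_frame("wrist"); print(o["tcp_pos"],o["orientation"],o["contact_force"])
cv2.imwrite("pics/w5.png",w["color"])
E
```

```text
[ 0.52679241 -0.23365204  0.01874896] [-3.13787447 -0.09458564  0.01057415] [ 0.36630133 -0.43655109 -0.47220001]
```

View pics/w5.png

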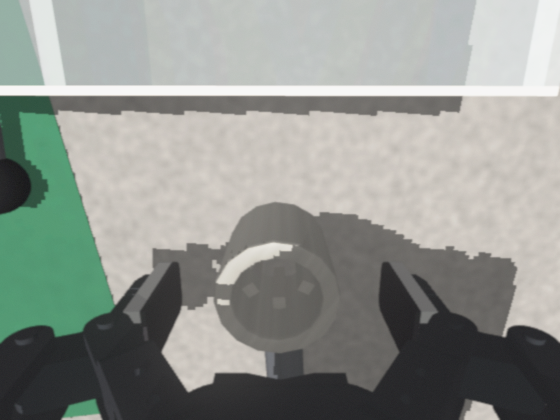

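```bash
python3 - <<'E'
from h import *
o=r.get_obs(); w=eyes.grab_frame("wrist")
hb=atz(w,(277,297),.046,o);R=cv2.Rodrigues(o["orientation"])[0]
print(o["tcp_pos"],hb,R.T@(hb-o["tcp_pos"])*100,R.round(3))
print(proj(w,o["tcp_pos"]-R[:,2]*.011,o))
E
```

```text
[ 0.52846637 -0.23413291  0.02059014] [ 0.53518082 -0.23283765  0.046     ] [ 0.66953877 -0.09176793 -2.54313249] [[ 0.998  0.06  -0.003]
 [ 0.06  -0.998  0.001]
 [-0.003 -0.001 -1.   ]]
[279.65190057 292.20037091]
```

{"fn": "carry_out", "kwargs": {
  "series": "0.6 -0.1 -0.1 0 0.95;0 0 0 0 0.95;0 0 0 0 0.95"
}}

```text
clock: 8.2
tcp_pos: [0.5366, -0.233, 0.0233]
orientation: [3.14, 0.096, 0.002]
contact_force: [0.2, 0.0, 1.0]
grip_width: 0.0809
```

{"fn": "carry_out", "kwargs": {
  "series": "-0.1 0 0 0 0;0 0 0 0 0;0 0 0 0 0;0 0 0 0 0;0 0 0 0 0;0 0 -2 0 0;0 0 -2 0 0;0 0 -1 0 0",
  "grip_force": 90
}}

```text
clock: 9.2
tcp_pos: [0.5355, -0.2331, 0.074]
orientation: [3.14, 0.095, 0.002]
contact_force: [0.2, 0.2, -5.3]
grip_width: 0.0417
```

```bash
python3 - <<'E'
from h import *
o=r.get_obs(); w=eyes.grab_frame("wrist"); print(o["tcp_pos"],o["orientation"],o["contact_force"],o["moment"],o["grip_width"])
cv2.imwrite("pics/w6.png",w["color"])
E
```

```text
[ 0.53551102 -0.23314465  0.07400081] [3.13962386e+00 9.51954696e-02 2.04025176e-03] [ 0.20346331  0.20088526 -5.32147654] [-0.07535406 -0.08196203 -0.00925678] 0.041689583953355654
```

View pics/w6.png

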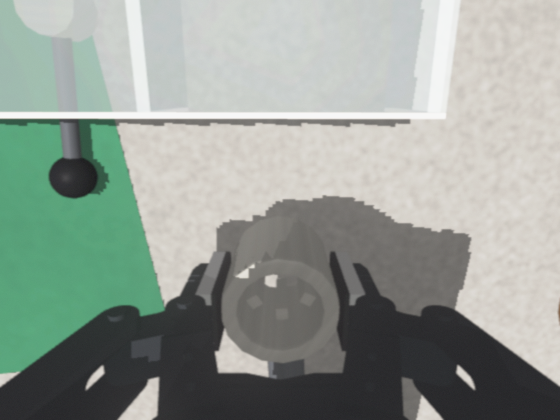

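```bash
python3 - <<'E'
from math import *
psi=.0605
for i in range(8):
    dx,dy=-.108/8,.413/8
    print(round(100*(dx*cos(psi)+dy*sin(psi)),1),round(100*(dx*sin(psi)-dy*cos(psi)),1)); psi+=.115
print(psi)
E
```

```text
-1.0 -5.2
-0.4 -5.3
0.2 -5.3
0.8 -5.3
1.4 -5.2
2.0 -5.0
2.5 -4.7
3.1 -4.4
0.9804999999999999
```

{"fn": "carry_out", "kwargs": {
  "series": "0 0 -5 0 0;0 0 -5 0 0;0 0 -2 0 0"
}}

```text
clock: 9.62
tcp_pos: [0.5362, -0.2333, 0.1955]
orientation: [3.139, 0.095, 0.006]
contact_force: [0.2, -0.6, -5.2]
grip_width: 0.0417
```

{"fn": "carry_out", "kwargs": {
  "series": "-1 -5.2 0 -0.115 0;-0.4 -5.3 0 -0.115 0;0.2 -5.3 0 -0.115 0;0.8 -5.3 0 -0.115 0;1.4 -5.2 0 -0.115 0;2 -5 0 -0.115 0;2.5 -4.7 0 -0.115 0;3.1 -4.4 0 -0.115 0"
}}

```text
clock: 10.62
tcp_pos: [0.4264, 0.1819, 0.1923]
orientation: [2.768, 1.484, -0.001]
contact_force: [1.1, 0.1, -4.1]
grip_width: 0.0421
```

{"fn": "carry_out", "kwargs": {
  "series": "0 0 0 0 0;0 0 0 0 0;0 0 0 0 0"
}}

```text
clock: 11.0
tcp_pos: [0.4276, 0.1793, 0.1922]
orientation: [2.773, 1.476, -0.002]
contact_force: [0.7, -0.3, -4.1]
grip_width: 0.0417
```

```bash
python3 - <<'E'
from h import *
o=r.get_obs(); w=eyes.grab_frame("wrist"); s=eyes.grab_frame("side");t=eyes.grab_frame("top")
R=cv2.Rodrigues(o["orientation"])[0]
print(o["tcp_pos"],o["orientation"],o["joints"].round(2),"yaw",np.arctan2(R[1,0],R[0,0]),R[:,2])
cv2.imwrite("pics/w7.png",w["color"]);crop(s,150,40,350,190,4,"pics/s7.png");crop(t,90,120,250,280,3.5,"pics/t7.png")
np.savez("w7.npz",**{k:v for k,v in w.items()}, pos=o["tcp_pos"],ori=o["orientation"])
for q in("shaft_tip","seat"):
    for p,n in((w,"w"),(s,"s")):print(n,q,[(d["uv"],d["confidence"]) for d in spotter.mark_of(p,q)])
for z in(.062,.098):print(proj(w,[.477,.254,z],o))
E
```

```text
[0.42756806 0.17925492 0.19218874] [ 2.77273146e+00  1.47572243e+00 -1.51612569e-03] [-0.02  0.24 -0.58  2.06  0.17  0.89 -1.28] yaw 0.978191085933606 [-5.67599343e-04 -9.88295502e-04 -9.99999351e-01]
w shaft_tip [([270.3, 46.9], 0.69)]
s shaft_tip [([258.3, 111.6], 0.79)]
w seat [([273.4, 59.6], 0.98)]
s seat [([261.9, 119.4], 0.78)]
[278.08203525  69.98705741]
[277.80445509  66.08204659]
```

View pics/w7.png

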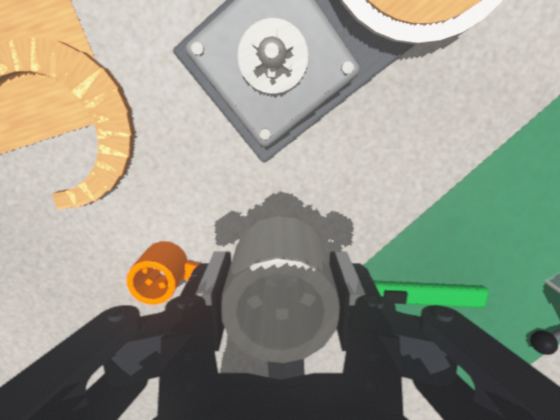

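View pics/s7.png

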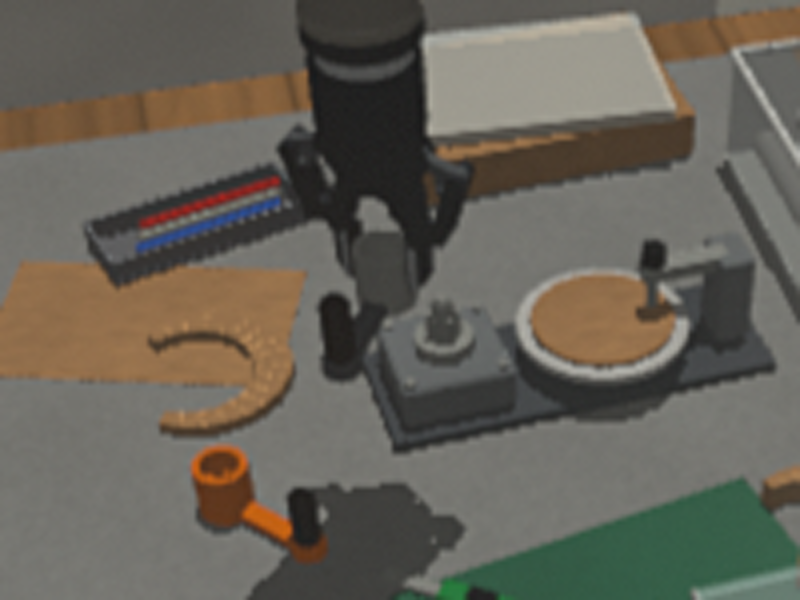

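```bash
python3 - <<'E'
from h import *
d=np.load("w7.npz");w={k:d[k] for k in("intrinsics","T_tool_cam","color")};o=dict(tcp_pos=d["pos"],orientation=d["ori"])
crop(w,225,5,325,105,6,"pics/w7c.png")
for uv,z in (((272.5,56),.062),((271.5,46),.098)): print(atz(w,uv,z,o))
# hub top ring at grip height
R=cv2.Rodrigues(o["orientation"])[0]
hb=atz(w,(281,310),o["tcp_pos"][2]+.0225,o);print("hub in tool",R.T@(hb-o["tcp_pos"])*100)
E
```

```text
[0.47887238 0.26361517 0.062     ]
[0.48012454 0.26525051 0.098     ]
hub in tool [-0.07036081  0.08737112 -2.24991438]
```

View pics/w7c.png

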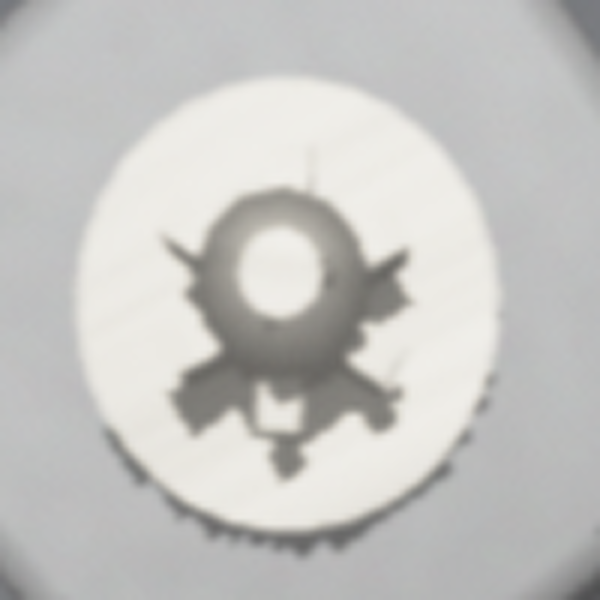

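{"fn": "carry_out", "kwargs": {
  "series": "2 -0.4 1 0 0;2.2 0 1 0 0;0 0 0 0 0;0 0 0 0 0"
}}

```text
clock: 11.85
tcp_pos: [0.4472, 0.2174, 0.1724]
orientation: [2.771, 1.479, -0.001]
contact_force: [-0.1, -0.1, -4.4]
grip_width: 0.042
```

```bash
python3 - <<'E'
from h import *
o=r.get_obs(); w=eyes.grab_frame("wrist")
R=cv2.Rodrigues(o["orientation"])[0]
print(o["tcp_pos"],o["orientation"],R[:,2])
crop(w,180,40,380,190,4,"pics/w8.png")
np.savez("w8.npz",**{k:v for k,v in w.items()}, pos=o["tcp_pos"],ori=o["orientation"])
for z in(.062,.098):print(proj(w,[.478,.262,z],o))
E
```

```text
[0.44719607 0.21742027 0.17239251] [ 2.77126241e+00  1.47927596e+00 -1.36566777e-03] [-6.58375725e-04 -6.13004678e-04 -9.99999595e-01]
[280.35610578 124.43716939]
[280.42930638 129.46587245]
```

View pics/w8.png

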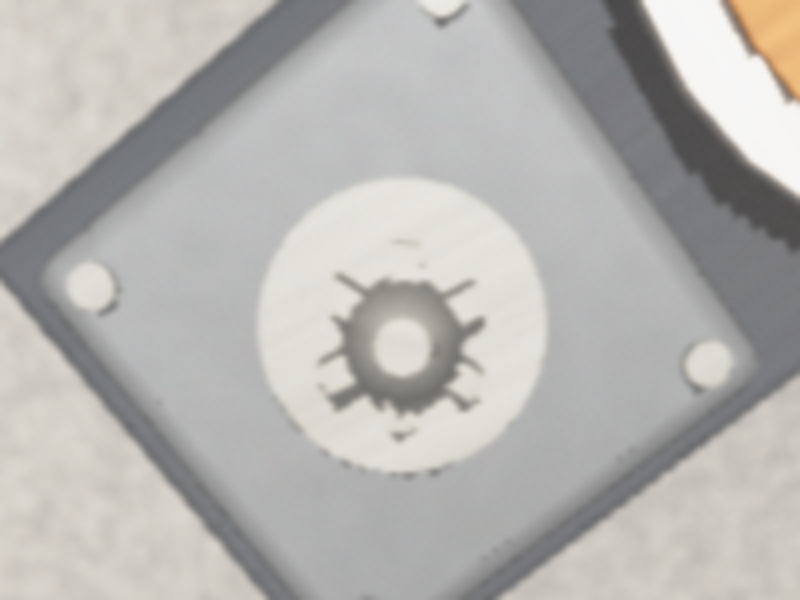

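View pics/t7.png

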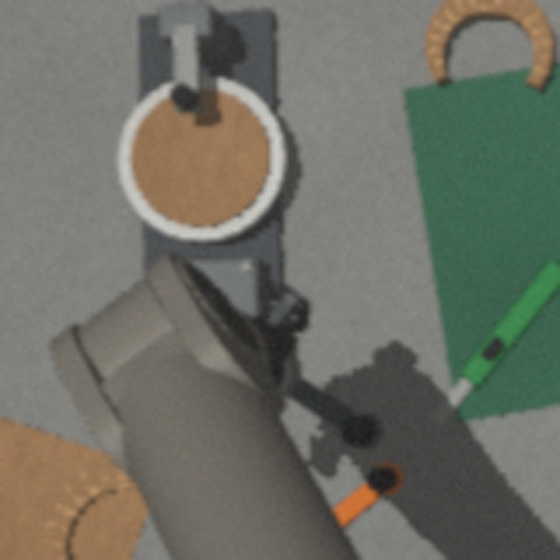

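```bash
python3 - <<'E'
from h import *
d=np.load("w8.npz");w={k:d[k] for k in("intrinsics","T_tool_cam","color")};o=dict(tcp_pos=d["pos"],orientation=d["ori"])
R=cv2.Rodrigues(o["orientation"])[0]
for uv,z in (((280.5,121.3),.062),((280.5,126.8),.098)):
    X=atz(w,uv,z,o); print(X,R.T@(X-o["tcp_pos"])*100)
crop(w,200,230,360,380,4,"pics/w8h.png")
c=w["color"]
# predicted ring (hub top) overlay
im=c.copy()
for rad in (.022,.0155):
  for a in np.linspace(0,6.28,60):
    P=o["tcp_pos"]+R@np.array([rad*np.cos(a),rad*np.sin(a),-.0225]); u=proj(w,P,o); cv2.circle(im,(int(round(u[0])),int(round(u[1]))),0,(0,0,255),-1)
crop({"color":im},200,230,360,380,4,"pics/w8h.png")
E
```

```text
[0.47922169 0.26365254 0.062     ] [ 5.63308767  0.09028007 11.03430361]
[0.4788683  0.26322473 0.098     ] [5.57472481 0.08398567 7.43435456]
```

View pics/w8h.png

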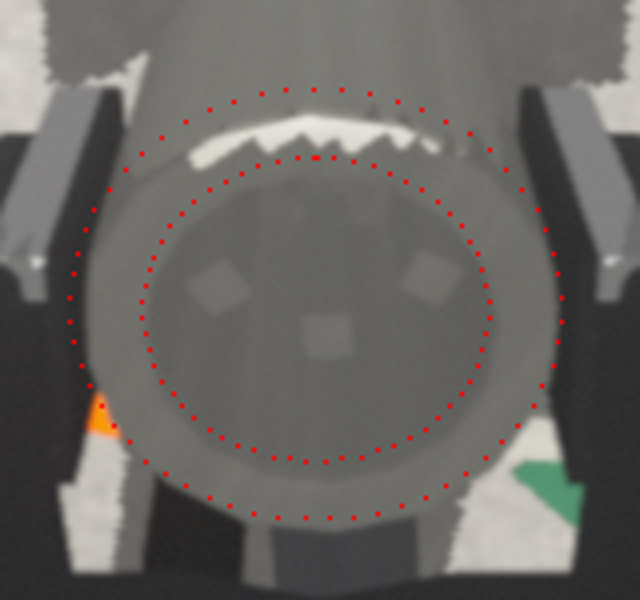

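{"fn": "carry_out", "kwargs": {
  "series": "2.5 0 0 0 0;2.2 0 0 0 0;1 0 0 0 0;0 0 0 0 0;0 0 0 0 0;0 0 0 0 0"
}}

```text
clock: 12.65
tcp_pos: [0.4789, 0.2644, 0.1725]
orientation: [2.771, 1.478, -0.001]
contact_force: [0.4, -0.1, -4.4]
grip_width: 0.0417
```

```bash
python3 - <<'E'
from h import *
o=r.get_obs();w=eyes.grab_frame("wrist")
R=cv2.Rodrigues(o["orientation"])[0]
print(o["tcp_pos"],o["orientation"],o["contact_force"], o["moment"])
X=np.array([.4790,.2634,.098]);print(R.T@(X-o["tcp_pos"])*100)
crop(w,200,220,360,370,4,"pics/w9.png")
s=eyes.grab_frame("side");crop(s,180,50,340,170,5,"pics/s9.png")
E
```

```text
[0.47890633 0.26435948 0.17247944] [ 2.77125479e+00  1.47844688e+00 -8.45993139e-04] [ 0.43776539 -0.05519352 -4.42583736] [ 0.04448538 -0.00951548 -0.01658086]
[-0.06873558  0.0589737   7.44801747]
```

View pics/w9.png

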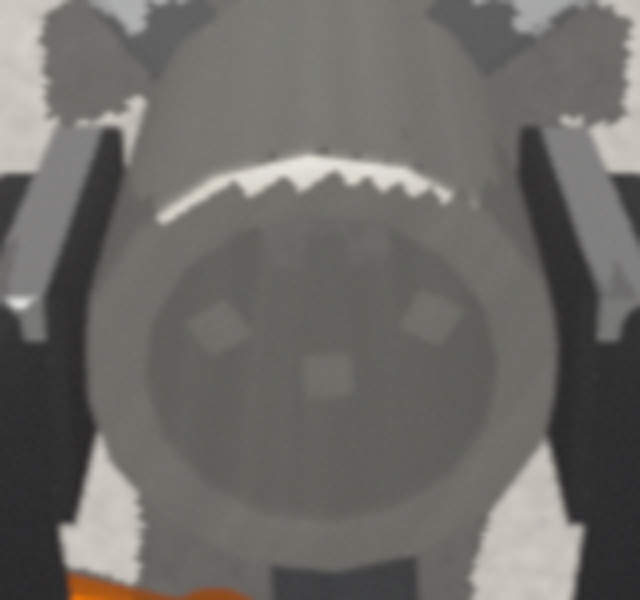

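View pics/s9.png

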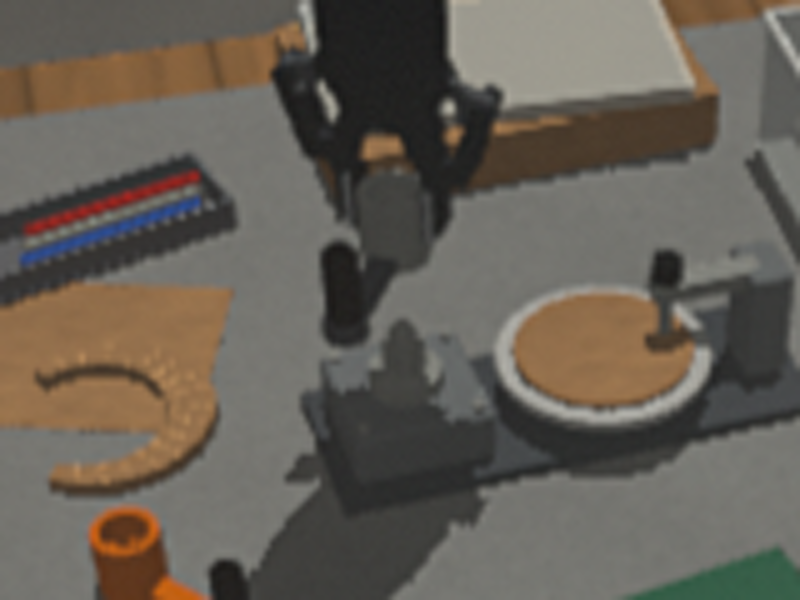

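```bash
python3 - <<'E'
from h import *
s=eyes.grab_frame("side")
for z in (.195,.149,.098,.062):
  u=proj(s,np.array([.479,.264,z]));print(z,(u-[180,50])*5)
E
```

```text
0.195 [388.60298853 186.58806602]
0.149 [393.23992588 251.55190054]
0.098 [398.09418226 319.56039067]
0.062 [401.35280345 365.21391408]
```

{"fn": "carry_out", "kwargs": {
  "series": "-0.05 0.03 2.5 0 0;0 0 2 0 0;0 0 0.7 0 0;0 0 0.5 0 0;0 0 0.3 0 0;0 0 0 0 0"
}}

```text
clock: 13.55
tcp_pos: [0.4794, 0.2648, 0.1128]
orientation: [2.771, 1.48, 0.001]
contact_force: [-0.2, 1.0, -4.5]
grip_width: 0.0423
```

{"fn": "carry_out", "kwargs": {
  "series": "0 0 0.3 0 0;0 0 0.3 0 0;0 0 0.2 0 0;0 0 0 0 0;0 0 0 0 0"
}}

```text
clock: 14.18
tcp_pos: [0.4794, 0.2649, 0.106]
orientation: [2.771, 1.479, 0.001]
contact_force: [-4.5, -2.6, 10.7]
grip_width: 0.0422
```

{"fn": "carry_out", "kwargs": {
  "series": "0 0 0.1 -0.13 0;0 0 0 -0.13 0;0 0 0 -0.13 0;0 0 0 -0.08 0;0 0 0 0 0"
}}

```text
clock: 14.8
tcp_pos: [0.479, 0.2651, 0.1035]
orientation: [-2.351, -2.083, -0.001]
contact_force: [-0.8, 0.2, -2.5]
grip_width: 0.0422
```

{"fn": "carry_out", "kwargs": {
  "series": "0 0 0.3 0 0;0 0 0.3 0 0;0 0 0 0 0;0 0 0 0 0"
}}

```text
clock: 15.3
tcp_pos: [0.4788, 0.265, 0.0972]
orientation: [-2.35, -2.084, 0.0]
contact_force: [-1.3, 3.0, -6.7]
grip_width: 0.042
```

Meshed and going down freely (9 mm below the tooth stop). Continue with small rocking.

{"fn": "carry_out", "kwargs": {
  "series": "0 0 0.3 0.04 0;0 0 0.3 -0.04 0;0 0 0.2 0.04 0;0 0 0.2 -0.04 0;0 0 0 0 0;0 0 0 0 0"
}}

```text
clock: 16.05
tcp_pos: [0.4789, 0.2651, 0.0874]
orientation: [-2.349, -2.085, -0.0]
contact_force: [-2.5, 4.7, -4.1]
grip_width: 0.0423
```

{"fn": "carry_out", "kwargs": {
  "series": "0 0 0.2 0.04 0;0 0 0.2 -0.04 0;0 0 0 0 0;0 0 0 0 0;0 0 0 0 0"
}}

```text
clock: 16.68
tcp_pos: [0.4792, 0.2651, 0.0851]
orientation: [2.349, 2.085, 0.001]
contact_force: [-6.5, -0.3, 13.2]
grip_width: 0.042
```

{"fn": "carry_out", "kwargs": {
  "series": "0 0 0.15 0.06 0;0 0 0 -0.06 0;0 0 0 0 0;0 0 0 0 0"
}}

```text
clock: 17.18
tcp_pos: [0.4794, 0.2653, 0.0849]
orientation: [2.348, 2.084, 0.001]
contact_force: [-10.0, -2.6, 26.4]
grip_width: 0.0416
```

```bash
python3 - <<'E'
from h import *
o=r.get_obs();print(o["tcp_pos"],o["contact_force"],o["moment"])
s=eyes.grab_frame("side");crop(s,180,50,340,170,5,"pics/s10.png")
E
```

```text
[0.47938846 0.26527166 0.08493776] [-10.02880243  -2.55912878  26.40199309] [-0.4855646   2.52192235  0.02499468]
```

View pics/s10.png

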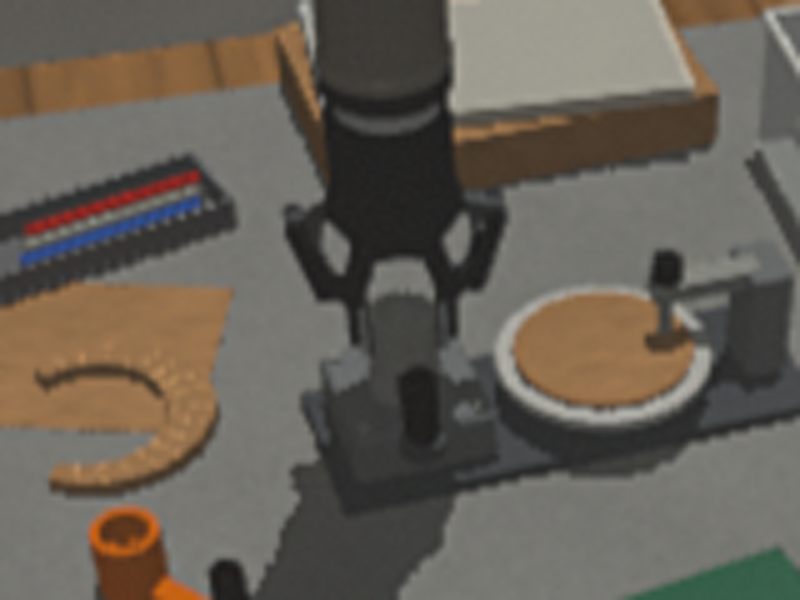

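{"fn": "carry_out", "kwargs": {
  "series": "0 0 -0.15 0 0;0 0 -0.1 0 0;0 0 0 0 0.85;0 0 0 0 0.85;0 0 0 0 0.85;0 0 0 0 0.85;0 0 0 0 0.85"
}}

```text
clock: 18.1
tcp_pos: [0.4793, 0.2646, 0.0845]
orientation: [2.351, 2.084, -0.0]
contact_force: [-0.0, -0.5, 0.5]
grip_width: 0.0725
```

```bash
python3 - <<'E'
from h import *
o=r.get_obs();w=eyes.grab_frame("wrist");print(o["tcp_pos"],o["contact_force"],o["grip_width"])
cv2.imwrite("pics/w11.png",w["color"])
E
```

```text
[0.47925156 0.26458133 0.08449017] [-0.00185093 -0.46374578  0.51704727] 0.07246879351035251
```

View pics/w11.png

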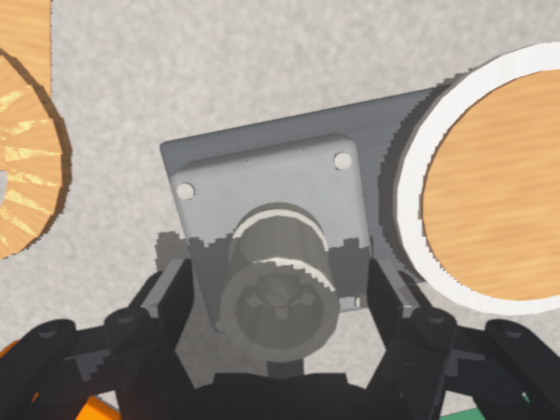

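{"fn": "carry_out", "kwargs": {
  "series": "0 0 -2 0 0.85;0 0 -4 0 0.85;0 0 -5 0 0.85;-3 0 -4 0 0.85;-5 0 0 0 0.85;0 0 0 0 0.85;0 0 0 0 0.85"
}}

```text
clock: 19.02
tcp_pos: [0.4697, 0.1857, 0.2355]
orientation: [2.35, 2.084, 0.002]
contact_force: [0.0, 1.1, 0.4]
grip_width: 0.0723
```

```bash
python3 - <<'E'
from h import *
o=r.get_obs();w=eyes.grab_frame("wrist");s=eyes.grab_frame("side")
print(o["tcp_pos"],o["contact_force"])
cv2.imwrite("pics/w12.png",w["color"]);cv2.imwrite("pics/s12f.png",s["color"]);crop(s,200,70,340,170,5.5,"pics/s12.png")
for z in (.062,.108,.062+.0):
  print(z,proj(s,np.array([.479,.2645,z])),(proj(s,np.array([.479,.2645,z]))-[200,70])*5.5, proj(w,np.array([.479,.2645,z]),o))
E
```

```text
[0.46966533 0.18574807 0.23550178] [0.01342039 1.12839732 0.41084208]
0.062 [260.24059684 122.94738181] [331.32328265 291.21059995] [278.86066999  86.93892313]
0.108 [259.40242852 111.21320823] [326.71335685 226.67264528] [278.73380527  85.5096948 ]
0.062 [260.24059684 122.94738181] [331.32328265 291.21059995] [278.86066999  86.93892313]
```

View pics/w12.png

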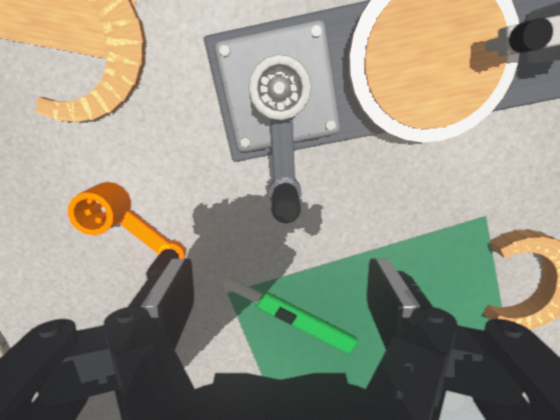

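View pics/s12.png

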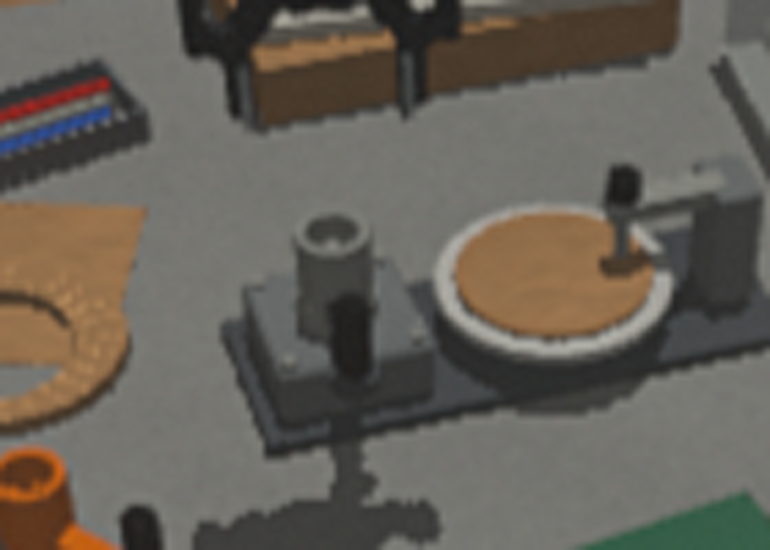

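View pics/s12f.png

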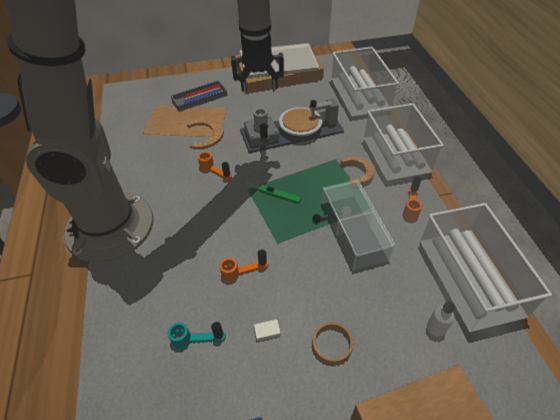

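```bash
python3 - <<'E'
from bench import r
print(r.hand_in(), r.get_obs()["clock"])
E
```

```text
the job is handed in; nothing more can be done
the job is handed in; nothing more can be done
```

The crank is on the cutter, fully home on its collar and released, and the job is handed in. The clock read about 19 s of the 58 s allowed just before that.

- **Drawing it out:** I pulled the steel crank out of the rack by its knob, dragging it along the bench. I let go about 40 mm clear of the mouth.
- **Fitting it:** I took it by the hub and set it on the shaft, where it stopped teeth on teeth with the TCP at z 0.106 m. A rock of about 27° one way under light pressure meshed the teeth. I then rocked it slightly to and fro while pushing down to a firm stop at z 0.085 m. That is 21 mm of travel, the full depth, with the hub still gripped.
- **Forces:** The largest wrist force I read was about 28 N, pressing it home, though I only saw the value at the end of each move.
- **Last checks:** The wrist and side pictures show the hub upright on the collar, its teeth between the shaft's, and its top about where I computed it should be. The gripper is well clear, with about 1 N on the wrist. The ball handle, knife and crescents look undisturbed. The roll of tape I never identified for certain; the ring-shaped thing at the right of the scene has not moved.
- **Disagreement:** My first shaft position, from the top and side pictures, was about 10 mm off in y from the wrist camera's. I used the wrist camera's value, and the fit bore it out.

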